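Clamp a specimen cup on the shaker and jam the clamp bar with its thumb wedge

TASK

Clamp the specimen cup on the bench shaker ready for mixing: stand it upright on the black rubber mat, in the middle of the space between the fixed fence and the jaw of the sliding clamp bar, and slide the clamp bar up until its jaw holds the cup against the fence without play, gently, for the cup is thin plastic (20 N at most). Then push the thumb wedge along its track, thin end first under the bridge, until it jams the bar fast with firm thumb pressure (about 15 N of push, never above 20 N, or it could not be thumbed free again), and let go of it. Do not tip the cup over, and leave the timer, the marker and the forceps where they lie.

Things in the scene. Friction and masses are not known exactly. Their poses are not given: they have to be found in the camera images.
- specimen_cup: The only specimen cup, standing on the worktop left of the shaker: 74 mm high, body tapering from 52 mm diameter at the foot to 60 mm under the lid; screw lid 65 mm diameter, from 60 to 74 mm above the foot; 60 to 140 g. Origin: centre of its underside, z up.
- shaker: Bench shaker, fixed: white housing 205 x 250 mm, grey platform plate on top, 70 mm above the worktop. Origin: centre of its underside, at worktop height; x from the front panel (robot's side) to the back, y left, z up. The clamp bar runs along y over x = -18 to 18 mm, its upper face at z = 80 mm; the wedge's track runs along x at y = -70 mm.
- platform (a point): Point on top of the rubber mat, at (0, 63.5, 72) mm in the shaker's frame and with its axes; the cup's origin is there, to about 1 mm, when the cup touches the fence on the clamp bar's centre line. The mat, 2 mm thick, reaches 60 mm to either side in x, and 42 mm to -y.
- fence (a point): Middle of the fixed fence's rubber face, at y = 93 mm in the shaker's frame (its axes), 44 mm above the platform. The fence is an upright plate at the platform's left end, 104 mm long in x, its top 116 mm above the worktop.
- clamp_bar: Clamp bar on the shaker, flat steel 36 x 8 mm; it slides only along the shaker's y (60 mm), takes about 2.5 N to move, stays where left. Upright jaw at its left end, 60 mm wide (x), 12 thick, top 117 mm above the worktop. Origin: on the jaw's face at worktop height, shaker's axes. Its y in the shaker's frame: -12 mm fully open, -12 to 6 at the start, about 36 when the jaw holds the cup.
- bar_grip (a point): Centre of the top of the clamp bar's upright grip, 116 mm above the worktop: a ridged aluminium block 30 mm along the shaker's x, 16 mm along y, standing 36 mm above the bar's upper face, 174 mm to the right (-y) of the jaw's face, beyond the bridge; moves with the bar.
- bridge: Bridge over the crossing of bar and wedge, fixed at (0, -70) mm in the shaker's frame; origin at worktop height. Four posts and a roof 60 mm (x) by 41 mm (y), top 105 mm above the worktop; the roof's underside slopes down to +x like the wedge. Its height is set by hand, up to 1.2 mm up or down, so the place where the wedge jams differs by 10 mm either way.
- wedge: Thumb wedge of ground steel, loose, 160 g: 110 mm long, 20 wide, flat below, 5 mm thick at the thin end, 18 at the thick end, which has an upright tab. It lies on a sill and on the clamp bar (underside 80 mm above the worktop), guided sideways with 1 mm play, thin end under the bridge. Origin: centre of its underside; x along it to the thin end (the shaker's +x).
- wedge_tab (a point): Centre of the top of the wedge's upright tab, about 126 mm above the worktop: 12 mm along the wedge, 20 across, 46 above its underside, 49 mm behind its origin (-x). By the wedge's origin in the shaker's frame: slack at x = -48 to -36 mm, slides level with under 2 N, begins to jam at x = -20 to 0 mm; the push then rises to 15 N within some 3 mm. It stays jammed when let go.
- bench_timer: Bystander: small countdown timer, 64 x 68 x 21 mm. Origin: centre of its underside.
- marker: Bystander: felt marker lying on the worktop, 132 mm long, 12 mm thick. Origin: centre of its underside, its length along y.
- forceps: Bystander: steel forceps lying flat, 128 x 16 x 10 mm. Origin: centre of its underside, its length along y.
There are look-alikes about, which are no part of the job. Leave any green, orange or turquoise look-alike of the specimen_cup alone.

How it is judged:
On the way, in this order (a step that is already met when the one before it is completed fails the run):
1. the cup stands upright on the mat between fence and jaw, let go (x of specimen_cup in the frame of platform between -0.016 and 0.016 m and z of specimen_cup in the frame of platform between -0.004 and 0.004 m and angle between specimen_cup's own z axis and vertical below 0.1 rad and y of specimen_cup in the frame of platform between -0.05 and 0.008 m and contact force between specimen_cup and the fingers below 0.1 N), for 0.2 s.
2. the jaw holds the cup against the fence, with less than 2 mm of play (x of specimen_cup in the frame of platform between -0.016 and 0.016 m and z of specimen_cup in the frame of platform between -0.004 and 0.004 m and angle between specimen_cup's own z axis and vertical below 0.1 rad and y of specimen_cup in the frame of platform between -0.003 and 0.004 m and y of clamp_bar in the frame of shaker above 0.0343 m), for 0.2 s.
3. the wedge bears on the bar with more than 8 N (contact force between wedge and clamp_bar above 8 N), for 0.2 s.
At the end, for the whole second after the job is handed in: The cup stands upright on the mat within 16 mm of the clamp bar's centre line, held between fence and jaw with less than 2 mm of play; the wedge, let go and at rest, is jammed between bridge and bar and presses on the bar with more than 8 N (all of step 2 and contact force between wedge and clamp_bar above 8 N and linear speed of each of wedge, specimen_cup below 0.01 m/s); the robot touches nothing.
It fails at once if the cup is squeezed by the jaw with more than 25 N (contact force between specimen_cup and clamp_bar above 25 N).
It fails at once if the wedge is driven so hard that it presses on the bar with more than 35 N (contact force between wedge and clamp_bar above 35 N).
It fails at once if the cup is tipped over (more than 40 degrees) (angle between specimen_cup's own z axis and vertical above 0.7 rad).
It fails at once if the timer, the marker or the forceps are moved by more than 30 mm (distance of any of bench_timer, marker, forceps from where it was at the start of the episode above 0.03 m).
It also fails if it takes over 67 s, if anything falls off the work surface, if the arm or the gripper's body presses on something with over 40 N, if the wrist force passes 120 N, or if a joint passes its speed limit or range.

ROBOT

A 7-joint arm with a two-finger parallel gripper is mounted at the origin on a cart in front of the work surface, level with it; the furniture and walls round the work are solid. World frame = base frame: x ahead of the robot, y to its left, z up, the work surface at z = 0. Lengths are in m, angles in rad, forces in N, time in s.
With the tool pointing down it reaches from about 0.4 to 0.85 m from the base axis. Payload 10.4 kg.
Tool frame: the origin (TCP) lies between the finger pads; the fingertips stand 14 mm ahead of it and the grasp point (between the pads) lies 5 mm behind it; z points along the fingers, y is the direction in which the jaws open and shut (so a half turn about z gives the same grasp; the last joint's range is limited). The gripper opens to 87 mm and grips with 3 to 60 N. Pads are 19 mm wide; open, the fingers measure 117 mm over their backs; the gripper's body (75 mm by 190 mm) begins 51 mm behind the grasp point.
Start: joints at [-1.368, 0.332, -0.065, 1.46, 0.022, 1.35, -0.088], TCP at [0.14, 0.609, 0.237] pointing down, gripper open.
Joint ranges: [-2.6, 2.6], [-0.5, 2.12], [-1.47, 1.34], [0.16, 2.42], [-1.27, 4.41], [0.06, 2.06], [-2.6, 2.6]. Speed limits (rad/s): [2.22, 2.22, 2.79, 2.79, 3.14, 3.14, 3.14].

INTERFACE

Orientations are given as a unit quaternion [x, y, z, w].
In Python, from bench import readout, camera, calibration, order gives the robot as it stands.
- The arm moves only by the tool apply_moves, never from a script. Its argument "deltas" is a list of rows, each an object with "translation": the shift along the world's x, y, z in m, a list of three; "turn": the turn, a rotation vector about the world's x, y, z in rad, a list of three; "hand": the finger opening in m, from 0 to 0.087. A call has 1 to 5 rows; each row shifts and turns the pose as measured when the row begins; what a row does not reach is not made up. A row lasts 1/10 s, in which the tool goes at most 50 mm and 8.59 degrees, less where a joint would pass 70% of its speed; a pose out of reach is approached as far as the arm can. A call with a gripper value outside its range is refused whole. The fingers move at their own pace and stop on an object; "newtons" is the grip in N (left out, the last holds). Time passes only in rows, so rows that do not move let the fingers close. It gives the time, the measured TCP pose, the force and the opening at its end, in the units of the state.
- readout.read_state(): the state, without advancing time (a new reading comes with each control period).
- camera(name): name is "scene" or "top"; returns the picture (400x640x3 uint8, red, green, blue); there is no depth.
- calibration(name): a dict with "fx", "fy", "cx", "cy" (pixels), "extrinsics" (4x4, takes a point from world to camera coordinates). Camera axes: x right, y down, z forward; pixel columns grow to the right and rows downward; lengths in m; the calibration is good to about 2 mm. A picture is of the moment at which its call begins. calibration takes no time and is no camera call.
- order.close_job(): hands the job in, once; it reports no verdict.
The state is a dict: "time": time; "joint_positions": joint angles; "joint_vel": joint speeds; "joint_torque": joint torques, N m; "ee_pos": TCP position; "eef_rot": TCP orientation; "ft_force": force on the tool from outside, world axes, zero at the start; "torque": the same for the moment, N m; "width": finger opening in m.
Only numpy, scipy, OpenCV 4.12 (cv2) and the standard library are available. Lean on these libraries where they do the work, as an engineer would, in place of code of your own. Each camera call takes 0.05 s, during which the arm holds its last target. There are 200 camera calls.

## Working session

There is one attempt and no reset: what is moved stays moved. The work goes in short steps, Python scripts to look and compute and a tool call to move; the robot and the scene stay as the last step left them, time stands still between calls to the robot, and variables do not carry over. Pictures are saved under pics/ and viewed, about 8 in all and at most 12, crops included, and the job is handed in when it is done.

Besides the shell and the picture viewer there is one more tool, called by a JSON object that holds its "name" and its "arguments", one argument or row to a line. apply_moves: Moves the arm, as the interface text tells. Its arguments: {"type":"object","properties":{"deltas":{"type":"array","items":{"type":"object","properties":{"translation":{"type":"array","items":{"type":"number"}},"turn":{"type":"array","items":{"type":"number"}},"hand":{"type":"number"}}}},"newtons":{"type":"number"}},"required":["deltas"]}

```bash
mkdir -p pics; python3 - <<'E'
from bench import readout, camera, calibration
import cv2,numpy as np
for n in("scene","top"):
    cv2.imwrite(f"pics/{n}0.png",camera(n)[:,:,::-1]); c=calibration(n); print(n,c["fx"],c["fy"],c["cx"],c["cy"]); print(np.round(c["extrinsics"],4).tolist())
s=readout.read_state(); print(s)
E
```

```text
scene 411.54623133184214 411.54623133184214 316.5557379784958 197.51805714372472
[[0.7297, -0.6837, 0.0118, -0.2607], [-0.4464, -0.4893, -0.7492, 0.3545], [0.518, 0.5414, -0.6622, 0.9544], [0.0, 0.0, 0.0, 1.0]]
top 423.91579428863395 423.91579428863395 320.53334595552485 198.03817827986805
[[0.0095, -0.9999, 0.0134, 0.1247], [-0.9833, -0.0118, -0.1817, 0.5254], [0.1818, -0.0114, -0.9833, 1.4183], [0.0, 0.0, 0.0, 1.0]]
{'time': 0.1, 'joint_positions': array([-1.36759376,  0.33278442, -0.06471855,  1.46084738,  0.0216122 ,
        1.34988678, -0.08850005]), 'joint_vel': array([-0.00029055, -0.00115031, -0.00143426, -0.00176953, -0.0002029 ,
        0.00177379, -0.00058333]), 'joint_torque': array([ 9.83407554e-04, -6.24539495e+01,  2.43008783e-02, -3.90714633e+01,
       -6.13955897e-02,  3.66373546e-02,  5.87962541e-05]), 'ee_pos': array([0.13985387, 0.60882311, 0.23585343]), 'eef_rot': array([ 1.12642102e-01,  9.93635436e-01, -6.13719015e-04, -3.88414346e-05]), 'ft_force': array([ 0.18948992, -0.02425347,  0.33653721]), 'torque': array([ 0.02631298,  0.01733119, -0.05363638]), 'width': 0.08699175855744842}
```

View pics/top0.png

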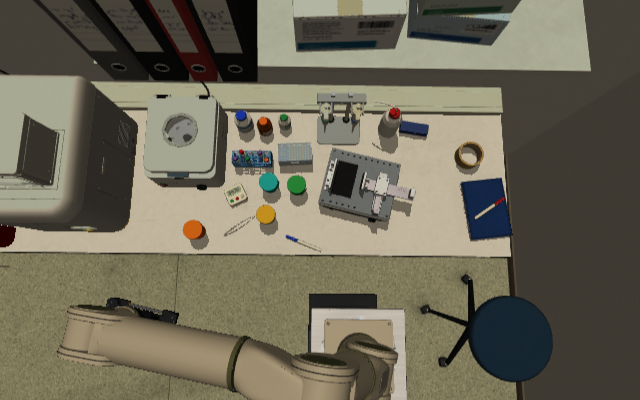

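View pics/scene0.png

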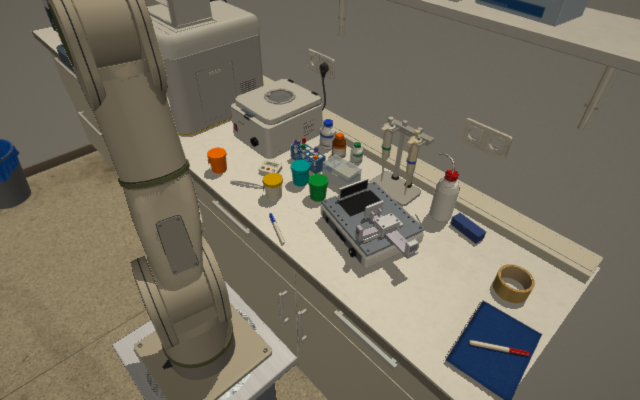

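The top view shows the yellow-lidded cup at (265,215), which is the only one that isn't green, orange or turquoise. The shaker is around (360,185), with the fence and mat on its left and the wedge and grip on its right. I'll enlarge both views next.

```bash
python3 - <<'E'
import cv2
a=cv2.imread("pics/top0.png")[140:240,300:430]; cv2.imwrite("pics/t1.png",cv2.resize(a,None,fx=6,fy=6,interpolation=cv2.INTER_CUBIC))
a=cv2.imread("pics/scene0.png")[160:270,250:430]; cv2.imwrite("pics/s1.png",cv2.resize(a,None,fx=4.4,fy=4.4,interpolation=cv2.INTER_CUBIC))
a=cv2.imread("pics/top0.png"); h=cv2.cvtColor(a,cv2.COLOR_BGR2HSV)
m=cv2.inRange(h,(18,110,120),(32,255,255)); m[:, :240]=0;m[:,290:]=0;m[:195]=0;m[235:]=0
n,l,s,c=cv2.connectedComponentsWithStats(m);print(s,c)
E
```

```text
[[     0      0    640    400 255718]
 [   256    205     19     19    282]] [[319.56003879 199.48409576]
 [265.05673759 213.92198582]]
```

View pics/t1.png

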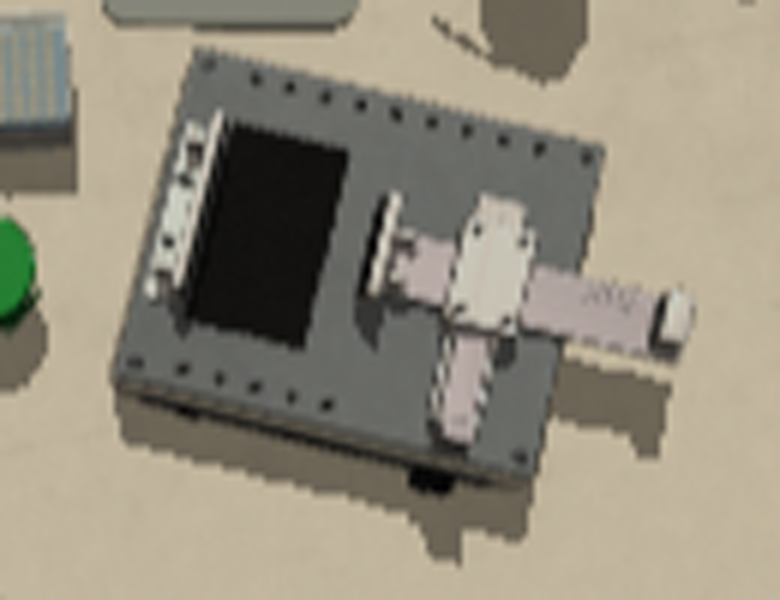

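View pics/s1.png

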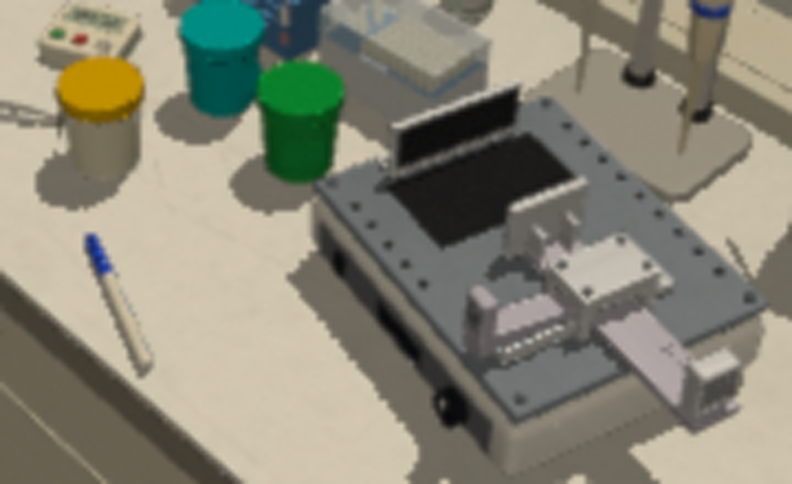

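The top crop shows the plate corners at (195,48), (603,148), (530,480) and (115,380), the mat, the bridge roof, the grip at about (680,315) and the tab at about (457,437). Next I'll fit the shaker pose to these points.

```bash
cat >h.py <<'E'
import numpy as np
from bench import calibration
def ray(n,u,v,z):
    c=calibration(n);E=np.array(c["extrinsics"]);R,t=E[:3,:3],E[:3,3]
    o=-R.T@t; d=R.T@[(u-c["cx"])/c["fx"],(v-c["cy"])/c["fy"],1]
    return o+d*(z-o[2])/d[2]
def proj(n,p):
    c=calibration(n);E=np.array(c["extrinsics"]);q=E[:3,:3]@p+E[:3,3]
    return np.array([c["cx"]+c["fx"]*q[0]/q[2],c["cy"]+c["fy"]*q[1]/q[2]])
T=lambda u,v,z:ray("top",300+u/6-.4,140+v/6-.4,z)
S=lambda u,v,z:ray("scene",250+u/4.4-.4,160+v/4.4-.4,z)
E
python3 - <<'E'
from h import *
from scipy.optimize import least_squares
obs=[(T(195,48,.07),(.1025,.125)),(T(603,148,.07),(.1025,-.125)),(T(530,478,.07),(-.1025,-.125)),(T(115,380,.07),(-.1025,.125)),
(T(350,150,.072),(.06,.0215)),(T(303,348,.072),(-.06,.0215)),
(S(318,183,.07),(-.1025,.125)),(S(548,97,.07),(.1025,.125)),(S(765,302,.07),(.1025,-.125)),(S(516,418,.07),(-.1025,-.125)),(S(443,246,.072),(-.06,.0215))]
def f(p):
    c,s=np.cos(p[2]),np.sin(p[2]);return np.ravel([[o[0]-(p[0]+c*a-s*b),o[1]-(p[1]+s*a+c*b)] for o,(a,b) in obs])
r=least_squares(f,[.6,0,0]);p=r.x;print("shaker",p.round(4));print((f(p).reshape(-1,2)*1000).round(1).tolist())
c,s=np.cos(p[2]),np.sin(p[2]);R=np.array([[c,-s],[s,c]])
L=lambda q:((R.T@(q[:2]-p[:2]))*1000).round(1)
print("grip",L(T(680,315,.116)),L(S(716,364,.116)),"tab",L(T(457,437,.126)),L(S(480,294,.126)),"bridge",L(T(492,263,.105)),L(S(608,270,.105)))
print("jaw top ends",L(T(397,195,.117)),L(T(378,292,.117)), "fence",L(T(220,112,.116)),L(T(152,295,.116)))
print("cup",ray("top",265.06,213.92,.074),S(100,88,.074),"green",T(5,272,.074))
print("wld platform",p[:2]+R@[0,.0635])
print("marker",S(92,238,.01),S(145,368,.01))
E
```

```text
shaker [ 0.5726 -0.0036 -0.2333]
[[-2.4, -2.3], [-1.4, 5.1], [5.6, 3.7], [1.1, -5.3], [2.4, -0.8], [3.0, -1.1], [2.6, -7.1], [-8.9, -4.8], [-6.0, 7.6], [2.5, 3.6], [1.6, 1.3]]
grip [   2.9 -175.1] [  -1.3 -174.5] tab [-95.2 -69.2] [-96.1 -67.5] bridge [  9.1 -69.1] [ -1.1 -72.7]
jaw top ends [31.  -8.2] [-25.3 -10.2] fence [53.6 98.4] [-57.  110.3]
cup [0.46250858 0.31674697 0.074     ] [0.4556585  0.31218583 0.074     ] green [0.56370011 0.19964176 0.074     ]
wld platform [0.58728916 0.0581889 ]
marker [0.39246632 0.24799858 0.01      ] [0.34116618 0.12710476 0.01      ]
```

{"name": "apply_moves", "arguments": {
  "deltas": [
    {"translation": [0.036,-0.033,-0.007],"turn": [0,0,0],"hand": 0.087},
    {"translation": [0.036,-0.033,-0.007],"turn": [0,0,0],"hand": 0.087},
    {"translation": [0.036,-0.033,-0.007],"turn": [0,0,0],"hand": 0.087},
    {"translation": [0.036,-0.033,-0.007],"turn": [0,0,0],"hand": 0.087},
    {"translation": [0.036,-0.033,-0.007],"turn": [0,0,0],"hand": 0.087}
  ]
}}

```text
time: 0.6
ee_pos: [0.3152, 0.4426, 0.1981]
eef_rot: [0.106, 0.994, -0.001, -0.002]
ft_force: [0.1, 0.8, -0.3]
width: 0.0869
```

{"name": "apply_moves", "arguments": {
  "deltas": [
    {"translation": [0.036,-0.032,-0.005],"turn": [0,0,0],"hand": 0.087},
    {"translation": [0.036,-0.032,-0.005],"turn": [0,0,0],"hand": 0.087},
    {"translation": [0.036,-0.032,-0.005],"turn": [0,0,0],"hand": 0.087},
    {"translation": [0.03,-0.025,-0.005],"turn": [0,0,0],"hand": 0.087},
    {"translation": [0,0,0],"turn": [0,0,0],"hand": 0.087}
  ]
}}

```text
time: 1.1
ee_pos: [0.4609, 0.3089, 0.1757]
eef_rot: [0.11, 0.994, -0.003, -0.002]
ft_force: [-0.6, 0.7, -0.4]
width: 0.087
```

```bash
python3 - <<'E'
from bench import camera,readout
import cv2
from h import *
s=readout.read_state();p=s["ee_pos"];print(p)
im=camera("scene")[:,:,::-1];print(proj("scene",p))
a=im[120:240,200:360].copy(); cv2.imwrite("pics/s2.png",cv2.resize(a,None,fx=5,fy=5,interpolation=cv2.INTER_CUBIC))
E
```

```text
[0.46094175 0.30889501 0.17568986]
[272.38398282 153.19174217]
```

View pics/s2.png

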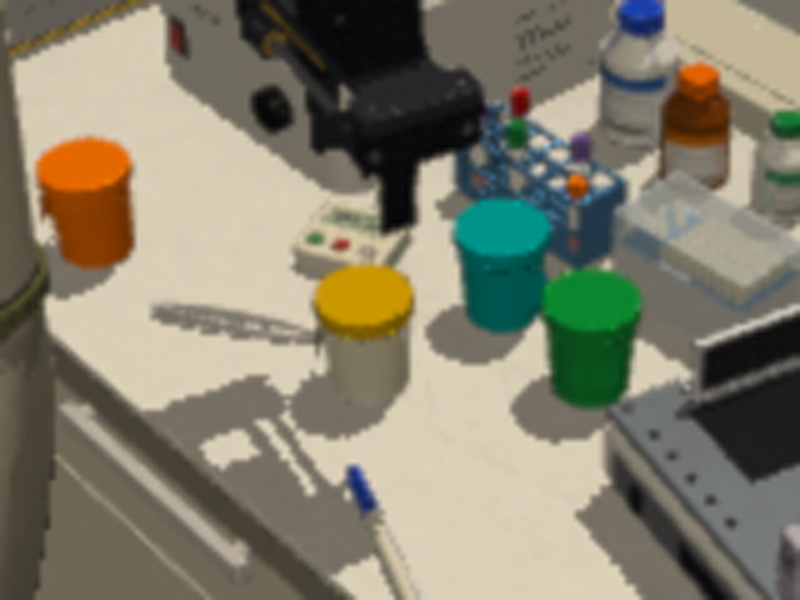

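The open gripper hovers over the yellow cup, whose lid centre is at about (365,297) in the crop. I'll go down around the lid, shifted 5 mm in +y.

{"name": "apply_moves", "arguments": {
  "deltas": [
    {"translation": [0,0.005,-0.03],"turn": [0,0,0],"hand": 0.087},
    {"translation": [0,0,-0.04],"turn": [0,0,0],"hand": 0.087},
    {"translation": [0,0,-0.03],"turn": [0,0,0],"hand": 0.087},
    {"translation": [0,0,-0.015],"turn": [0,0,0],"hand": 0.087},
    {"translation": [0,0,0],"turn": [0,0,0],"hand": 0.087}
  ],
  "newtons": 10
}}

```text
time: 1.65
ee_pos: [0.4542, 0.3221, 0.0576]
eef_rot: [0.106, 0.994, -0.001, -0.003]
ft_force: [-0.5, -0.6, 1.2]
width: 0.0871
```

{"name": "apply_moves", "arguments": {
  "deltas": [
    {"translation": [0,0,0],"turn": [0,0,0],"hand": 0.055},
    {"translation": [0,0,0],"turn": [0,0,0],"hand": 0.055},
    {"translation": [0,0,0],"turn": [0,0,0],"hand": 0.055},
    {"translation": [0,0,0],"turn": [0,0,0],"hand": 0.055},
    {"translation": [0,0,0],"turn": [0,0,0],"hand": 0.055}
  ],
  "newtons": 10
}}

```text
time: 2.15
ee_pos: [0.454, 0.3253, 0.0614]
eef_rot: [0.104, 0.995, 0.001, -0.002]
ft_force: [0.7, 0.7, -2.0]
width: 0.0644
```

{"name": "apply_moves", "arguments": {
  "deltas": [
    {"translation": [0,0,0.02],"turn": [0,0,0],"hand": 0.055},
    {"translation": [0,0,0.04],"turn": [0,0,0],"hand": 0.055},
    {"translation": [0,0,0.045],"turn": [0,0,0],"hand": 0.055},
    {"translation": [0,0,0.045],"turn": [0,0,0],"hand": 0.055},
    {"translation": [0,0,0.0],"turn": [0,0,0],"hand": 0.055}
  ],
  "newtons": 15
}}

```text
time: 2.65
ee_pos: [0.4527, 0.3237, 0.217]
eef_rot: [0.105, 0.994, 0.001, -0.003]
ft_force: [1.5, 0.9, -0.7]
width: 0.0641
```

```bash
python3 - <<'E'
from bench import camera,readout
import cv2
from h import *
s=readout.read_state();p=s["ee_pos"];print(p,s["width"],s["ft_force"])
im=camera("scene")[:,:,::-1];h=cv2.cvtColor(im,cv2.COLOR_BGR2HSV)
m=cv2.inRange(h,(18,110,110),(32,255,255));n,l,st,c=cv2.connectedComponentsWithStats(m)
for i in range(1,n):
    if st[i,4]>40: print(st[i],c[i])
print(proj("scene",p))
c,s_=np.cos(-.2333),np.sin(-.2333);R=np.array([[c,-s_],[s_,c]])
print("place",np.array([.5726,-.0036])+R@[0,.047])
E
```

```text
[0.45274641 0.32369033 0.21700066] 0.0640910209947993 [ 1.45370104  0.87581792 -0.6911545 ]
[498 265  37  28 222] [515.19369369 279.33783784]
[266.26712238 140.6901277 ]
place [0.5834659  0.04212671]
```

{"name": "apply_moves", "arguments": {
  "deltas": [
    {"translation": [0.012,-0.026,0],"turn": [0,0,-0.145],"hand": 0.055},
    {"translation": [0.012,-0.026,0],"turn": [0,0,-0.145],"hand": 0.055},
    {"translation": [0.012,-0.026,0],"turn": [0,0,-0.145],"hand": 0.055},
    {"translation": [0.012,-0.026,0],"turn": [0,0,-0.145],"hand": 0.055},
    {"translation": [0.012,-0.026,0],"turn": [0,0,-0.145],"hand": 0.055}
  ]
}}

```text
time: 3.2
ee_pos: [0.5087, 0.1921, 0.2082]
eef_rot: [0.458, 0.889, -0.001, -0.007]
ft_force: [-0.0, 0.9, -1.5]
width: 0.0636
```

{"name": "apply_moves", "arguments": {
  "deltas": [
    {"translation": [0.012,-0.026,0],"turn": [0,0,-0.145],"hand": 0.055},
    {"translation": [0.012,-0.026,0],"turn": [0,0,-0.145],"hand": 0.055},
    {"translation": [0.012,-0.026,0],"turn": [0,0,-0.145],"hand": 0.055},
    {"translation": [0.012,-0.026,0],"turn": [0,0,-0.145],"hand": 0.055},
    {"translation": [0.012,-0.026,0],"turn": [0,0,-0.145],"hand": 0.055}
  ]
}}

```text
time: 3.7
ee_pos: [0.5673, 0.0554, 0.201]
eef_rot: [0.751, 0.66, -0.002, -0.009]
ft_force: [0.9, 0.6, -0.0]
width: 0.0636
```

{"name": "apply_moves", "arguments": {
  "deltas": [
    {"translation": [0.016,-0.012,0],"turn": [-0.011,-0.015,-0.105],"hand": 0.055},
    {"translation": [0,0,0],"turn": [0,0,0],"hand": 0.055}
  ]
}}

```text
time: 3.9
ee_pos: [0.5835, 0.0373, 0.1983]
eef_rot: [0.79, 0.613, -0.001, 0.001]
ft_force: [0.2, -0.4, -0.7]
width: 0.0641
```

```bash
python3 - <<'E'
from bench import camera,readout
import cv2
from h import *
s=readout.read_state();p=s["ee_pos"];print(p,s["eef_rot"],s["joint_positions"].round(2))
im=camera("scene")[:,:,::-1]
a=im[130:270,290:450].copy(); cv2.imwrite("pics/s3.png",cv2.resize(a,None,fx=4.2,fy=4.2,interpolation=cv2.INTER_CUBIC))
E
```

```text
[0.58345039 0.0372603  0.19828832] [ 0.78995898  0.61315758 -0.00138006  0.00082555] [-0.61  0.29  0.56  1.65 -0.16  1.25 -0.27]
```

View pics/s3.png

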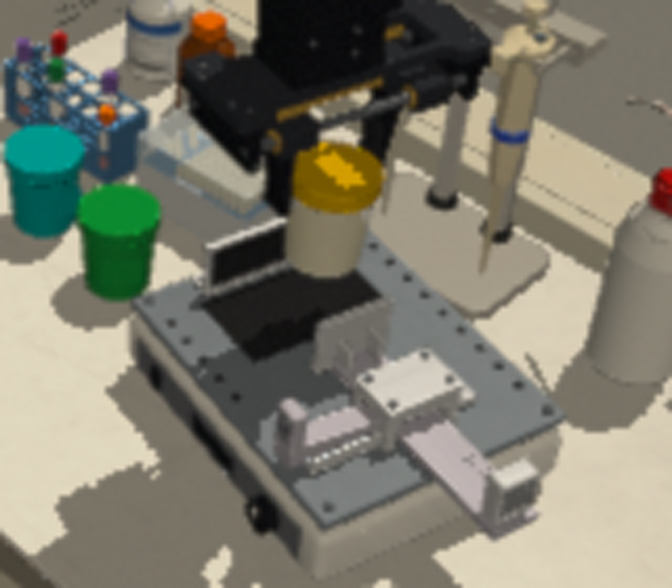

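The cup is held upright above the mat, with its lid centre at about (337,170) in the crop. I'll check where the cup is relative to the TCP.

```bash
python3 - <<'E'
from h import *
print(ray("scene",290+337/4.2-.4,130+170/4.2-.4,.211), ray("scene",290+326/4.2-.4,130+262/4.2-.4,.137))
print("green fit chk",ray("scene",290+119/4.2-.4,130+210/4.2-.4,.074))
E
```

```text
[0.5794195  0.02680139 0.211     ] [0.57459327 0.02289238 0.137     ]
green fit chk [0.56308878 0.21442773 0.074     ]
```

{"name": "apply_moves", "arguments": {
  "deltas": [
    {"translation": [0.002,0.011,-0.015],"turn": [0,0,0],"hand": 0.055},
    {"translation": [0,0,-0.02],"turn": [0,0,0],"hand": 0.055},
    {"translation": [0,0,-0.015],"turn": [0,0,0],"hand": 0.055},
    {"translation": [0,0,0],"turn": [0,0,0],"hand": 0.055}
  ]
}}

```text
time: 4.35
ee_pos: [0.5813, 0.0562, 0.1412]
eef_rot: [0.785, 0.62, -0.003, -0.002]
ft_force: [-0.4, 0.2, -0.9]
width: 0.0636
```

{"name": "apply_moves", "arguments": {
  "deltas": [
    {"translation": [0.002,-0.007,-0.003],"turn": [0,0,0],"hand": 0.055},
    {"translation": [0,0,-0.002],"turn": [0,0,0],"hand": 0.055}
  ]
}}

```text
time: 4.55
ee_pos: [0.5826, 0.0509, 0.1354]
eef_rot: [0.783, 0.622, -0.004, -0.003]
ft_force: [0.3, -0.5, -0.7]
width: 0.0638
```

{"name": "apply_moves", "arguments": {
  "deltas": [
    {"translation": [0,-0.002,-0.002],"turn": [0,0,0],"hand": 0.055},
    {"translation": [0,0,-0.001],"turn": [0,0,0],"hand": 0.055}
  ]
}}

```text
time: 4.75
ee_pos: [0.5829, 0.0491, 0.1327]
eef_rot: [0.783, 0.622, -0.003, -0.003]
ft_force: [0.5, 0.0, -0.4]
width: 0.0638
```

{"name": "apply_moves", "arguments": {
  "deltas": [
    {"translation": [0,0,-0.0015],"turn": [0,0,0],"hand": 0.055},
    {"translation": [0,0,-0.001],"turn": [0,0,0],"hand": 0.055}
  ]
}}

```text
time: 4.95
ee_pos: [0.5836, 0.0498, 0.1324]
eef_rot: [0.783, 0.622, -0.002, -0.003]
ft_force: [-3.4, 0.2, 5.9]
width: 0.0637
```

Contact (Fz is about 6 N up). I'll release and rise.

{"name": "apply_moves", "arguments": {
  "deltas": [
    {"translation": [0,0,0],"turn": [0,0,0],"hand": 0.087},
    {"translation": [0,0,0],"turn": [0,0,0],"hand": 0.087},
    {"translation": [0,0,0],"turn": [0,0,0],"hand": 0.087},
    {"translation": [0,0,0],"turn": [0,0,0],"hand": 0.087}
  ]
}}

```text
time: 5.35
ee_pos: [0.5844, 0.0499, 0.1337]
eef_rot: [0.783, 0.622, -0.001, -0.003]
ft_force: [0.5, 0.5, -0.2]
width: 0.0843
```

{"name": "apply_moves", "arguments": {
  "deltas": [
    {"translation": [0,0,0.02],"turn": [0,0,0],"hand": 0.087},
    {"translation": [0,0,0.035],"turn": [0,0,0],"hand": 0.087},
    {"translation": [0,0,0.04],"turn": [0,0,0],"hand": 0.087},
    {"translation": [0,0,0],"turn": [0,0,0],"hand": 0.087}
  ]
}}

```text
time: 5.75
ee_pos: [0.5832, 0.0493, 0.2306]
eef_rot: [0.783, 0.622, -0.002, -0.003]
ft_force: [0.6, 0.9, 0.9]
width: 0.0871
```

```bash
python3 - <<'E'
from bench import camera,readout
import cv2
from h import *
s=readout.read_state();p=s["ee_pos"];print(p,s["eef_rot"],s["width"])
im=camera("scene")[:,:,::-1]
a=im[150:270,310:440].copy(); cv2.imwrite("pics/s4.png",cv2.resize(a,None,fx=5,fy=5,interpolation=cv2.INTER_CUBIC))
E
```

```text
[0.58323722 0.04934336 0.23060836] [ 0.78308304  0.62190557 -0.00208429 -0.00317166] 0.08706868355301967
```

View pics/s4.png

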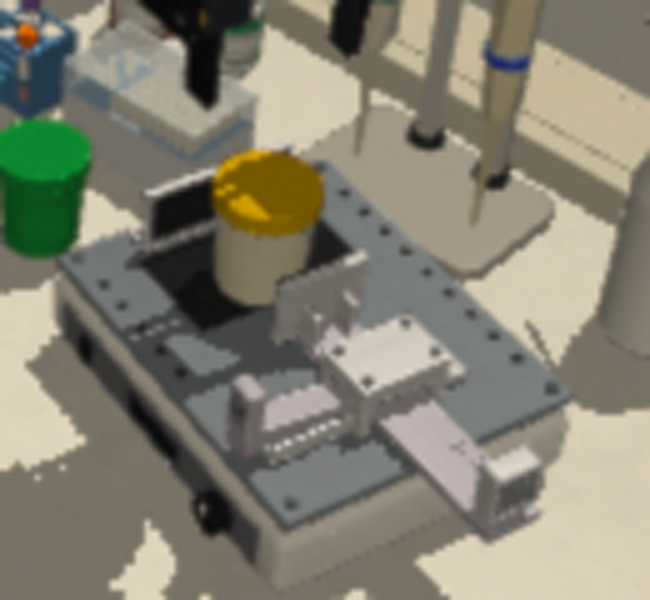

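{"name": "apply_moves", "arguments": {
  "deltas": [
    {"translation": [-0.011,-0.046,0],"turn": [0,0,0],"hand": 0.0},
    {"translation": [-0.011,-0.046,0],"turn": [0,0,0],"hand": 0.0},
    {"translation": [-0.011,-0.046,0],"turn": [0,0,0],"hand": 0.0},
    {"translation": [-0.011,-0.046,0],"turn": [0,0,0],"hand": 0.0},
    {"translation": [-0.011,-0.046,0],"turn": [0,0,0],"hand": 0.0}
  ]
}}

```text
time: 6.3
ee_pos: [0.5241, -0.178, 0.2223]
eef_rot: [0.778, 0.628, -0.005, -0.006]
ft_force: [1.1, -0.2, 0.5]
width: 0.0549
```

```bash
python3 - <<'E'
from bench import camera,readout
import cv2
from h import *
p=np.array([.5726,-.0036]);c,s=np.cos(-.2333),np.sin(-.2333);R=np.array([[c,-s],[s,c]])
L=lambda q:((R.T@(q[:2]-p))*1000).round(1)
S5=lambda u,v,z:L(ray("scene",310+u/5-.4,150+v/5-.4,z))
print("cup",S5(268,190,.146),"jaw ends",S5(276,290,.117),S5(367,257,.117),"grip",S5(510,465,.116),"tab",S5(243,385,.126),"bridge",S5(392,352,.105))
E
```

```text
cup [-10.   39.4] jaw ends [-33.8  -7.5] [27.6 -9.9] grip [  -3.5 -174.3] tab [-97.6 -67.4] bridge [  1.8 -70. ]
```

{"name": "apply_moves", "arguments": {
  "deltas": [
    {"translation": [-0.001,-0.03,0],"turn": [0,0,0],"hand": 0.0},
    {"translation": [0,0,-0.015],"turn": [0,0,0],"hand": 0.0},
    {"translation": [0,0,0],"turn": [0,0,0],"hand": 0.0},
    {"translation": [0,0,0],"turn": [0,0,0],"hand": 0.0}
  ]
}}

```text
time: 6.7
ee_pos: [0.5177, -0.2176, 0.204]
eef_rot: [0.782, 0.623, -0.007, -0.007]
ft_force: [-0.2, 0.7, -0.9]
width: 0.0228
```

```bash
python3 - <<'E'
from bench import camera,readout
import cv2
from h import *
s=readout.read_state();print(s["ee_pos"],s["width"],s["ft_force"])
im=camera("top")[:,:,::-1];cv2.imwrite("pics/top2full.png",im)
cv2.imwrite("pics/t2.png",cv2.resize(im[140:240,300:430],None,fx=6,fy=6,interpolation=cv2.INTER_CUBIC))
E
```

```text
[ 0.51770377 -0.21756159  0.20398977] 0.022756085340631588 [-0.1674566   0.69215699 -0.85481066]
```

View pics/t2.png

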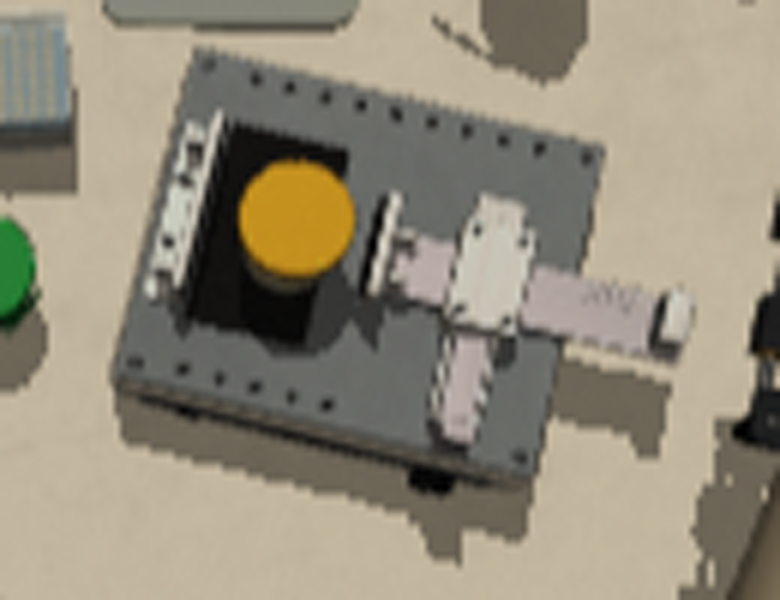

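The lid's centre is at (298,218), the jaw's middle at about (388,243), and the gripper is out of the way on the right.

```bash
python3 - <<'E'
from h import *
p=np.array([.5726,-.0036]);c,s=np.cos(-.2333),np.sin(-.2333);R=np.array([[c,-s],[s,c]])
L=lambda q:((R.T@(q[:2]-p))*1000).round(1)
print("cup",T(298,218,.146),L(T(298,218,.146)),"jaw",L(T(388,243,.117)),"bridge",L(T(492,263,.105)),"grip",T(680,315,.116),L(T(680,315,.116)))
print("tcp",L(np.array([.5177,-.2176])))
E
```

```text
cup [0.58004676 0.03867022 0.146     ] [-2.5 42.8] jaw [ 3.1 -9.4] bridge [  9.1 -69. ] grip [ 0.53497719 -0.17458336  0.116     ] [   2.9 -175. ]
tcp [  -3.9 -220.9]
```

{"name": "apply_moves", "arguments": {
  "deltas": [
    {"translation": [0.005,0.001,-0.03],"turn": [0.012,0.012,0],"hand": 0.0},
    {"translation": [0,0,-0.035],"turn": [0,0,0],"hand": 0.0},
    {"translation": [0,0,-0.025],"turn": [0,0,0],"hand": 0.0},
    {"translation": [0,0,0],"turn": [0,0,0],"hand": 0.0}
  ]
}}

```text
time: 7.15
ee_pos: [0.5257, -0.2115, 0.1129]
eef_rot: [0.779, 0.627, -0.006, -0.015]
ft_force: [0.2, 0.1, 0.3]
width: 0.0004
```

{"name": "apply_moves", "arguments": {
  "deltas": [
    {"translation": [0.001,0.004,-0.006],"turn": [-0.023,-0.019,0],"hand": 0.0},
    {"translation": [0.001,0.004,-0.002],"turn": [0,0,0],"hand": 0.0}
  ]
}}

```text
time: 7.35
ee_pos: [0.5288, -0.2026, 0.1066]
eef_rot: [0.779, 0.627, -0.006, 0.001]
ft_force: [-0.5, 0.4, -0.4]
width: 0.0008
```

{"name": "apply_moves", "arguments": {
  "deltas": [
    {"translation": [0.001,0.004,0],"turn": [0,0,0],"hand": 0.0},
    {"translation": [0.001,0.004,0],"turn": [0,0,0],"hand": 0.0}
  ]
}}

```text
time: 7.55
ee_pos: [0.5323, -0.1934, 0.109]
eef_rot: [0.778, 0.628, -0.005, 0.001]
ft_force: [0.8, -0.6, 0.4]
width: 0.0006
```

{"name": "apply_moves", "arguments": {
  "deltas": [
    {"translation": [0.001,0.004,0],"turn": [0,0,0],"hand": 0.0},
    {"translation": [0.001,0.004,0],"turn": [0,0,0],"hand": 0.0}
  ]
}}

```text
time: 7.75
ee_pos: [0.5346, -0.1858, 0.1101]
eef_rot: [0.779, 0.627, -0.005, 0.001]
ft_force: [-1.1, -2.9, -1.9]
width: 0.0002
```

{"name": "apply_moves", "arguments": {
  "deltas": [
    {"translation": [0.001,0.004,0],"turn": [0,0,0],"hand": 0.0},
    {"translation": [0.001,0.004,0],"turn": [0,0,0],"hand": 0.0}
  ]
}}

```text
time: 7.95
ee_pos: [0.5365, -0.1781, 0.1103]
eef_rot: [0.779, 0.627, -0.005, 0.002]
ft_force: [-0.3, -2.9, -1.9]
width: 0.0003
```

{"name": "apply_moves", "arguments": {
  "deltas": [
    {"translation": [0.001,0.004,-0.001],"turn": [0,0,0],"hand": 0.0},
    {"translation": [0.001,0.004,-0.001],"turn": [0,0,0],"hand": 0.0}
  ]
}}

```text
time: 8.15
ee_pos: [0.5389, -0.1702, 0.1089]
eef_rot: [0.779, 0.627, -0.005, 0.002]
ft_force: [-1.5, -3.4, 2.3]
width: 0.0003
```

{"name": "apply_moves", "arguments": {
  "deltas": [
    {"translation": [0.001,0.003,-0.001],"turn": [0,0,0],"hand": 0.0},
    {"translation": [0.001,0.003,0],"turn": [0,0,0],"hand": 0.0}
  ]
}}

```text
time: 8.35
ee_pos: [0.541, -0.1637, 0.1079]
eef_rot: [0.779, 0.627, -0.005, 0.002]
ft_force: [-3.1, -3.2, 1.1]
width: 0.0005
```

{"name": "apply_moves", "arguments": {
  "deltas": [
    {"translation": [0.0005,0.002,0],"turn": [0,0,0],"hand": 0.0},
    {"translation": [0.0005,0.002,0],"turn": [0,0,0],"hand": 0.0}
  ]
}}

```text
time: 8.55
ee_pos: [0.5421, -0.1593, 0.1079]
eef_rot: [0.779, 0.627, -0.005, 0.002]
ft_force: [-1.6, -3.5, 3.0]
width: 0.0003
```

{"name": "apply_moves", "arguments": {
  "deltas": [
    {"translation": [0.0005,0.002,0],"turn": [0,0,0],"hand": 0.0},
    {"translation": [0.0003,0.0015,0],"turn": [0,0,0],"hand": 0.0}
  ]
}}

```text
time: 8.75
ee_pos: [0.5427, -0.1567, 0.1079]
eef_rot: [0.779, 0.626, -0.006, 0.003]
ft_force: [-2.7, -9.1, 0.1]
width: 0.0003
```

{"name": "apply_moves", "arguments": {
  "deltas": [
    {"translation": [0.0003,0.0015,0],"turn": [0,0,0],"hand": 0.0}
  ]
}}

```text
time: 8.85
ee_pos: [0.5427, -0.1566, 0.108]
eef_rot: [0.78, 0.626, -0.006, 0.003]
ft_force: [-1.8, -8.8, 0.6]
width: 0.0006
```

{"name": "apply_moves", "arguments": {
  "deltas": [
    {"translation": [0.0003,0.0015,0],"turn": [0,0,0],"hand": 0.0}
  ]
}}

```text
time: 8.95
ee_pos: [0.5427, -0.1567, 0.1079]
eef_rot: [0.78, 0.625, -0.007, 0.004]
ft_force: [-1.7, -8.0, -0.4]
width: 0.0
```

{"name": "apply_moves", "arguments": {
  "deltas": [
    {"translation": [0.0003,0.0015,0],"turn": [0,0,0],"hand": 0.0}
  ]
}}

```text
time: 9.05
ee_pos: [0.5426, -0.1567, 0.108]
eef_rot: [0.781, 0.625, -0.008, 0.005]
ft_force: [-1.7, -8.2, 0.5]
width: 0.0004
```

Force along the push rose to about 9 N and motion stopped, so the cup is clamped at about 6 N. I'll back off, rise, and go behind the wedge tab.

{"name": "apply_moves", "arguments": {
  "deltas": [
    {"translation": [-0.003,-0.012,0],"turn": [0,0,0],"hand": 0.0},
    {"translation": [0,0,0.04],"turn": [0,0,0],"hand": 0.0},
    {"translation": [0,0,0.045],"turn": [0,0,0],"hand": 0.0},
    {"translation": [0,0,0.015],"turn": [0,0,0.14],"hand": 0.0},
    {"translation": [-0.01,0.012,0],"turn": [0,0,0.145],"hand": 0.0}
  ]
}}

```text
time: 9.55
ee_pos: [0.5289, -0.1573, 0.2104]
eef_rot: [0.682, 0.731, -0.008, 0.005]
ft_force: [0.4, 0.1, -1.1]
width: 0.0004
```

{"name": "apply_moves", "arguments": {
  "deltas": [
    {"translation": [-0.02,0.024,0],"turn": [0,0,0.145],"hand": 0.0},
    {"translation": [-0.02,0.024,0],"turn": [0,0,0.145],"hand": 0.0},
    {"translation": [-0.02,0.024,0],"turn": [0,0,0.145],"hand": 0.0},
    {"translation": [-0.02,0.024,0],"turn": [0,0,0.145],"hand": 0.0},
    {"translation": [-0.02,0.024,0],"turn": [0,0,0.145],"hand": 0.0}
  ]
}}

```text
time: 10.05
ee_pos: [0.4266, -0.0351, 0.2116]
eef_rot: [0.366, 0.93, -0.003, 0.009]
ft_force: [0.8, 0.6, 0.3]
width: 0.0007
```

{"name": "apply_moves", "arguments": {
  "deltas": [
    {"translation": [0.001,-0.002,-0.01],"turn": [0.007,0.016,0.13],"hand": 0.0},
    {"translation": [0.001,-0.002,-0.01],"turn": [0,0,0.13],"hand": 0.0},
    {"translation": [0.001,-0.002,-0.01],"turn": [0,0,0.13],"hand": 0.0},
    {"translation": [0,-0.001,-0.01],"turn": [0,0,0.12],"hand": 0.0},
    {"translation": [0,0,0],"turn": [0,0,0],"hand": 0.0}
  ]
}}

```text
time: 10.55
ee_pos: [0.4275, -0.0373, 0.1715]
eef_rot: [0.103, 0.995, 0.003, 0.0]
ft_force: [0.1, 0.2, -1.4]
width: 0.0006
```

```bash
python3 - <<'E'
from bench import camera,readout
import cv2
from h import *
s=readout.read_state();print(s["ee_pos"],s["eef_rot"],s["joint_positions"].round(2),proj("scene",s["ee_pos"]))
im=camera("scene")[:,:,::-1]
cv2.imwrite("pics/s5.png",cv2.resize(im[150:270,310:440],None,fx=5,fy=5,interpolation=cv2.INTER_CUBIC))
E
```

```text
[ 0.42750347 -0.03732534  0.17153709] [1.03094169e-01 9.94666542e-01 3.17182096e-03 4.53797937e-05] [-0.58 -0.09  0.55  2.06  0.05  1.16  1.31] [347.65361611 218.62835557]
```

View pics/s5.png

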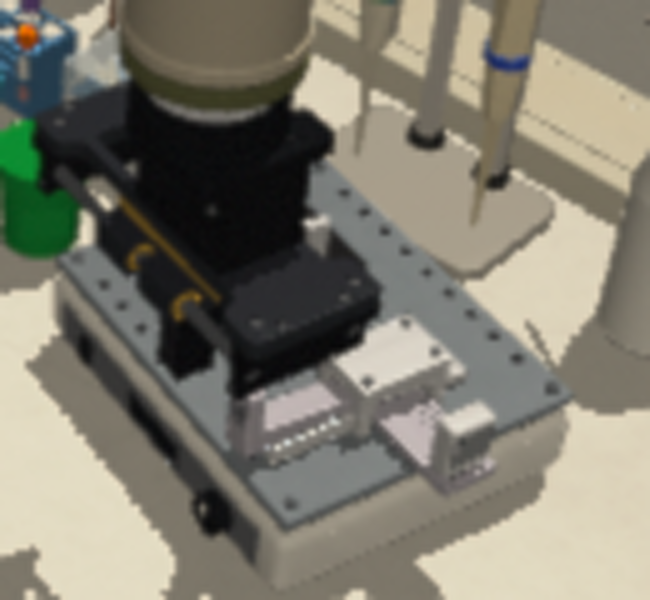

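The grip block has moved left with the bar, and the fingers hang in front of the tab. I'll lower them and approach.

{"name": "apply_moves", "arguments": {
  "deltas": [
    {"translation": [-0.001,-0.003,-0.03],"turn": [0,0,0],"hand": 0.0},
    {"translation": [0,0,-0.025],"turn": [0,0,0],"hand": 0.0},
    {"translation": [0,0,-0.002],"turn": [0,0,0],"hand": 0.0}
  ]
}}

```text
time: 10.9
ee_pos: [0.4287, -0.0398, 0.1164]
eef_rot: [0.111, 0.994, 0.005, 0.003]
ft_force: [-0.2, -0.2, -0.8]
width: 0.0004
```

{"name": "apply_moves", "arguments": {
  "deltas": [
    {"translation": [0.005,-0.002,-0.003],"turn": [0,0,0],"hand": 0.0},
    {"translation": [0.005,-0.001,0],"turn": [0,0,0],"hand": 0.0}
  ]
}}

```text
time: 11.1
ee_pos: [0.4398, -0.0427, 0.1149]
eef_rot: [0.113, 0.994, 0.005, 0.003]
ft_force: [0.9, 0.5, 1.1]
width: 0.0005
```

{"name": "apply_moves", "arguments": {
  "deltas": [
    {"translation": [0.004,-0.001,0],"turn": [0,0,0],"hand": 0.0},
    {"translation": [0.004,-0.001,0],"turn": [0,0,0],"hand": 0.0}
  ]
}}

```text
time: 11.3
ee_pos: [0.4501, -0.0448, 0.1168]
eef_rot: [0.113, 0.994, 0.006, 0.005]
ft_force: [1.0, -0.5, 0.3]
width: 0.0005
```

{"name": "apply_moves", "arguments": {
  "deltas": [
    {"translation": [0.004,-0.001,0],"turn": [0,0,0],"hand": 0.0},
    {"translation": [0.004,-0.001,0],"turn": [0,0,0],"hand": 0.0}
  ]
}}

```text
time: 11.5
ee_pos: [0.4594, -0.0469, 0.1176]
eef_rot: [0.113, 0.994, 0.006, 0.005]
ft_force: [-0.2, 0.3, -0.7]
width: 0.0003
```

{"name": "apply_moves", "arguments": {
  "deltas": [
    {"translation": [0.003,-0.001,-0.001],"turn": [0,0,0],"hand": 0.0},
    {"translation": [0.003,-0.001,-0.001],"turn": [0,0,0],"hand": 0.0}
  ]
}}

```text
time: 11.7
ee_pos: [0.4661, -0.049, 0.1158]
eef_rot: [0.113, 0.994, 0.006, 0.005]
ft_force: [-0.9, 0.0, 1.3]
width: 0.0001
```

```bash
python3 - <<'E'
from bench import camera,readout
import cv2
from h import *
s=readout.read_state();print(s["ee_pos"],s["ft_force"])
im=camera("scene")[:,:,::-1]
cv2.imwrite("pics/s6.png",cv2.resize(im[150:270,310:440],None,fx=5,fy=5,interpolation=cv2.INTER_CUBIC))
E
```

```text
[ 0.46614126 -0.04895113  0.11578305] [-9.01023475e-01  8.33384756e-04  1.28504553e+00]
```

View pics/s6.png

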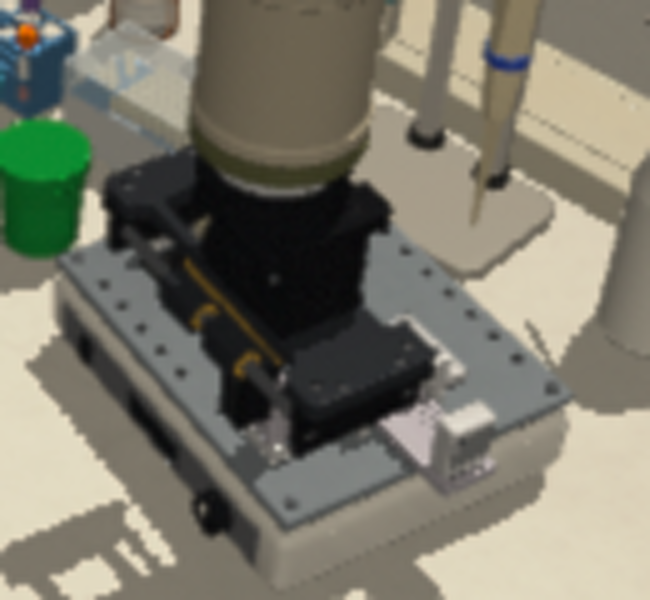

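The tab has shifted from about (243,385) to (285,380), ahead of the fingers, so the wedge is moving. I'll continue in small steps.

{"name": "apply_moves", "arguments": {
  "deltas": [
    {"translation": [0.003,-0.001,0],"turn": [0,0,0],"hand": 0.0},
    {"translation": [0.002,-0.0005,0],"turn": [0,0,0],"hand": 0.0}
  ]
}}

```text
time: 11.95
ee_pos: [0.4716, -0.0507, 0.1155]
eef_rot: [0.113, 0.994, 0.006, 0.005]
ft_force: [-0.8, 0.3, 0.4]
width: 0.0005
```

{"name": "apply_moves", "arguments": {
  "deltas": [
    {"translation": [0.002,-0.0005,0],"turn": [0,0,0],"hand": 0.0},
    {"translation": [0.002,-0.0005,0],"turn": [0,0,0],"hand": 0.0}
  ]
}}

```text
time: 12.15
ee_pos: [0.4758, -0.0518, 0.1154]
eef_rot: [0.113, 0.994, 0.006, 0.005]
ft_force: [-0.8, 0.0, 1.1]
width: 0.0006
```

{"name": "apply_moves", "arguments": {
  "deltas": [
    {"translation": [0.002,-0.0005,0],"turn": [0,0,0],"hand": 0.0},
    {"translation": [0.002,-0.0005,0],"turn": [0,0,0],"hand": 0.0}
  ]
}}

```text
time: 12.35
ee_pos: [0.4799, -0.0528, 0.1154]
eef_rot: [0.113, 0.994, 0.006, 0.005]
ft_force: [-1.3, 0.8, 1.3]
width: 0.0003
```

{"name": "apply_moves", "arguments": {
  "deltas": [
    {"translation": [0.0015,-0.0004,0],"turn": [0,0,0],"hand": 0.0},
    {"translation": [0.0015,-0.0004,0],"turn": [0,0,0],"hand": 0.0}
  ]
}}

```text
time: 12.55
ee_pos: [0.4823, -0.0534, 0.1152]
eef_rot: [0.113, 0.994, 0.006, 0.004]
ft_force: [-8.9, 2.4, 7.5]
width: 0.0005
```

{"name": "apply_moves", "arguments": {
  "deltas": [
    {"translation": [0.0015,-0.0004,0],"turn": [0,0,0],"hand": 0.0},
    {"translation": [0.0015,-0.0004,0],"turn": [0,0,0],"hand": 0.0}
  ]
}}

```text
time: 12.75
ee_pos: [0.4825, -0.0535, 0.1145]
eef_rot: [0.113, 0.994, 0.006, -0.0]
ft_force: [-9.8, 2.4, 6.1]
width: 0.0
```

{"name": "apply_moves", "arguments": {
  "deltas": [
    {"translation": [0.0015,-0.0004,0],"turn": [0,0,0],"hand": 0.0},
    {"translation": [0.0015,-0.0004,0],"turn": [0,0,0],"hand": 0.0}
  ]
}}

```text
time: 12.95
ee_pos: [0.4825, -0.0535, 0.1137]
eef_rot: [0.113, 0.994, 0.007, -0.004]
ft_force: [-9.9, 2.7, 6.7]
width: 0.0002
```

{"name": "apply_moves", "arguments": {
  "deltas": [
    {"translation": [0.0015,-0.0004,0],"turn": [0,0,0],"hand": 0.0},
    {"translation": [0.0015,-0.0004,0],"turn": [0,0,0],"hand": 0.0}
  ]
}}

```text
time: 13.15
ee_pos: [0.4824, -0.0535, 0.113]
eef_rot: [0.113, 0.994, 0.007, -0.008]
ft_force: [-8.8, 2.5, 5.5]
width: 0.0005
```

{"name": "apply_moves", "arguments": {
  "deltas": [
    {"translation": [0.002,-0.0005,0.0003],"turn": [0,-0.004,0],"hand": 0.0}
  ]
}}

```text
time: 13.25
ee_pos: [0.4825, -0.0535, 0.1128]
eef_rot: [0.113, 0.994, 0.008, -0.008]
ft_force: [-13.1, 3.0, 8.9]
width: 0.0007
```

{"name": "apply_moves", "arguments": {
  "deltas": [
    {"translation": [0.002,-0.0005,0.0003],"turn": [0,-0.004,0],"hand": 0.0}
  ]
}}

```text
time: 13.35
ee_pos: [0.4825, -0.0535, 0.1126]
eef_rot: [0.112, 0.994, 0.008, -0.009]
ft_force: [-12.2, 4.3, 8.6]
width: 0.0005
```

{"name": "apply_moves", "arguments": {
  "deltas": [
    {"translation": [0.0022,-0.0005,0.0005],"turn": [0,-0.004,0],"hand": 0.0},
    {"translation": [0.0022,-0.0005,0.0005],"turn": [0,-0.004,0],"hand": 0.0}
  ]
}}

```text
time: 13.55
ee_pos: [0.4825, -0.0534, 0.1126]
eef_rot: [0.112, 0.994, 0.01, -0.01]
ft_force: [-12.7, 3.2, 9.1]
width: 0.0003
```

{"name": "apply_moves", "arguments": {
  "deltas": [
    {"translation": [0.0025,-0.0006,0.0005],"turn": [0,-0.004,0],"hand": 0.0},
    {"translation": [0.0025,-0.0006,0.0005],"turn": [0,-0.004,0],"hand": 0.0}
  ]
}}

```text
time: 13.75
ee_pos: [0.4826, -0.0535, 0.1126]
eef_rot: [0.112, 0.994, 0.011, -0.012]
ft_force: [-15.5, 3.5, 11.3]
width: 0.0008
```

The push reached about 15.5–16 N. I'll back straight off, rise and swing clear for a check.

{"name": "apply_moves", "arguments": {
  "deltas": [
    {"translation": [-0.01,0.0025,0],"turn": [0,0,0],"hand": 0.0},
    {"translation": [-0.02,0.005,0],"turn": [0,0,0],"hand": 0.0},
    {"translation": [0,0,0.04],"turn": [0,0,0],"hand": 0.0},
    {"translation": [0,0,0.045],"turn": [0,0,0],"hand": 0.0},
    {"translation": [0,0.04,0.03],"turn": [0,0,0],"hand": 0.0}
  ]
}}

```text
time: 14.25
ee_pos: [0.4472, -0.0102, 0.2265]
eef_rot: [0.116, 0.993, 0.008, -0.016]
ft_force: [1.3, 0.6, -0.4]
width: 0.0005
```

{"name": "apply_moves", "arguments": {
  "deltas": [
    {"translation": [-0.02,0.045,0.01],"turn": [0,0,0],"hand": 0.0},
    {"translation": [-0.02,0.045,0.01],"turn": [0,0,0],"hand": 0.0},
    {"translation": [-0.02,0.045,0.01],"turn": [0,0,0],"hand": 0.0},
    {"translation": [-0.02,0.045,0.01],"turn": [0,0,0],"hand": 0.0},
    {"translation": [-0.02,0.045,0.0],"turn": [0,0,0],"hand": 0.0}
  ]
}}

```text
time: 14.75
ee_pos: [0.3485, 0.2163, 0.2735]
eef_rot: [0.12, 0.993, 0.012, -0.008]
ft_force: [1.3, 0.4, -0.7]
width: 0.0006
```

```bash
python3 - <<'E'
from bench import camera,readout
import cv2,numpy as np
s=readout.read_state();print(s["ee_pos"],s["ft_force"],s["time"])
a=cv2.resize(camera("top")[140:240,300:430,::-1],None,fx=3,fy=3,interpolation=cv2.INTER_CUBIC)
b=cv2.resize(camera("scene")[150:270,310:440,::-1],None,fx=3,fy=3,interpolation=cv2.INTER_CUBIC)
o=np.zeros((360,790,3),np.uint8);o[:300,:390]=a;o[:,400:]=b;cv2.imwrite("pics/c7.png",o)
E
```

```text
[0.34846134 0.21625238 0.2735275 ] [ 1.27209274  0.36709417 -0.658799  ] 14.75
```

View pics/c7.png

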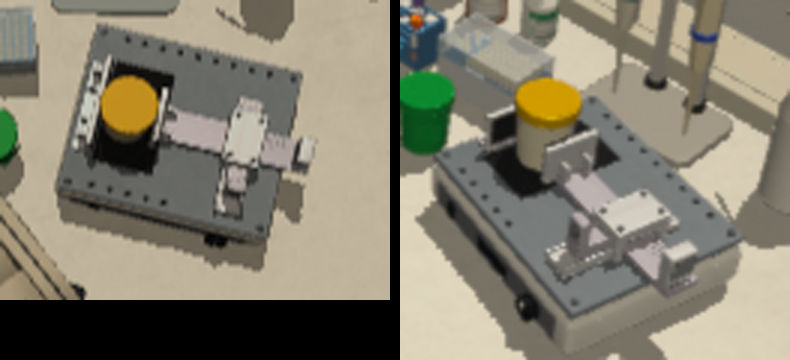

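The cup is upright between fence and jaw, with its lid at (129,104) in the left pane. The wedge is in under the bridge and the grip is at (306,151). I'll measure both in the shaker frame.

```bash
python3 - <<'E'
from h import *
p=np.array([.5726,-.0036]);c,s=np.cos(-.2333),np.sin(-.2333);R=np.array([[c,-s],[s,c]])
L=lambda q:((R.T@(q[:2]-p))*1000).round(1)
S3=lambda u,v,z:L(ray("scene",310+(u-400)/3-.4,150+v/3-.4,z))
print("cup",L(T(258,208,.146)),S3(548,97,.146),"grip",L(T(612,302,.116)),S3(682,252,.116),"tab",L(T(472,348,.126)),S3(579,222,.126))
E
```

```text
cup [-2.4 65.2] [-6.2 66.5] grip [   0.9 -137. ] [  -1.4 -139.2] tab [-45.3 -66.5] [-65.5 -72.5]
```

```bash
python3 -c "
from bench import order
print(order.close_job())"
```

```text
the job is handed in; nothing more can be done
None
```

The cup is clamped and the wedge is jammed, and I handed the job in at about 15 s on the robot's clock. No verdict was reported.

- **Cup:** I picked the yellow-lidded cup by its lid and set it upright on the mat between fence and jaw. I then let go of it.
- **Clamp bar:** I pushed the bar's grip until it stopped, at about 9 N of push. Less the bar's own friction, that is roughly 6 N on the cup.
- **Wedge:** I pushed the tab until it jammed, with a last reading of about 16 N along the track. That is a little over the 15 N asked and below the 20 N limit. I then backed off.

**Last checks, from both cameras with the arm clear, in the shaker's frame:**
- **Cup:** it stands upright at x between -2 and -6 mm and y between 65 and 66.5 mm. It should be at 63.5 mm in y, so this agrees within measuring error.
- **Bar:** the grip is at y of about -138 mm, which puts the jaw at about 36 mm, as expected for a held cup.
- **Wedge:** the tab measurements disagree. The scene camera gives x of -65 mm and the arm's position at the end of the push implies about -60 mm. The top camera gives -45 mm, which I put down to a poorly picked point. The first two place the wedge's origin at about -16 to -11 mm, inside the expected jamming range.
- **Not measured:** I could not measure the wedge's force on the bar directly, and only inferred it from the push. I also did not re-measure the timer, marker and forceps. I never touched them on purpose.

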